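# Load a glass gel cassette into the running tank without cracking it

### The job

Load the gel cassette with the blue comb into the running tank. In the drying rack only its side edges can be reached, and those must be free for the grooves of the tank's green posts: so stand it first in the slot of the small loading stand, let go and take it again across its glass faces, then slide it upright down the grooves until it rests on the bottom, and let go. It is thin glass, so hold it with a light grip and never press it hard against anything, and leave the other two cassettes standing as they are.

Things in the scene. Friction and masses are not known exactly. Their poses are not given: they have to be found in the camera images.
- blue_cassette_mid (a point): gel cassette with a blue comb, the one to load; glass 64 mm wide (its y), 10 thick (its x), 100 high (its z, up), 0.1 to 0.17 kg; the comb's grip (50 x 9 mm) stands 8 mm above the glass. Point: centre, 50 mm above its underside, 50 mm below the glass's top edge. It cracks if both fingers' forces on it add up to over 100 N, or if pressed on rack, stand or tank with over 30 N.
- white_cassette_mid (a point): gel cassette with a white comb, loose in the same rack, to be left alone; glass 64 mm wide (its y), 10 thick (its x), 100 high (its z, up), 0.1 to 0.17 kg; the comb's grip (50 x 9 mm) stands 8 mm above the glass. Point: centre, 50 mm above its underside, 50 mm below the glass's top edge.
- orange_cassette_mid (a point): gel cassette with an orange comb, loose in the same rack, to be left alone; glass 64 mm wide (its y), 10 thick (its x), 100 high (its z, up), 0.1 to 0.17 kg; the comb's grip (50 x 9 mm) stands 8 mm above the glass. Point: centre, 50 mm above its underside, 50 mm below the glass's top edge.
- rack: white drying rack, fixed, 116 (its x) by 62 mm (its y), origin at the centre of its underside. Three slots along x, 24 mm apart (x = -24, 0, 24), hold the cassettes in any order, width along the rack's y, 14 mm between neighbours. Slots 13.5 mm wide, floor at z = 8 mm, fins to z = 33 mm, open at both ends: above the fins the side edges are free. End panels 106 mm high.
- stand: loading stand, fixed: black base 64 (its x) by 46 mm (its y), two aluminium jaws; origin at the centre of its underside. One slot along its y, open at both ends, 13 mm wide in x, jaws 31 mm high with sloped lead-in lips to 37 mm. A cassette stands in it with its thickness along the stand's x (either face forward); faces and side edges are free above the jaws.
- stand_seat (a point): middle of the loading stand's slot floor, 12 mm above the bench; a cassette parked there has its centre 50 mm above this point. Fixed bench equipment up to about 0.2 m high stands between the loading stand and the tank: carry the cassette over it.
- tank: running tank, fixed: clear trough 130 (its x) by 124 mm (its y), rim 72 mm high, on feet, with two green grooved posts, 134 mm high, at y = +-38 mm; origin at the centre of its underside. Grooves 13 mm wide in x, 67.5 mm apart bottom to bottom in y; sloped lead-ins over the top 15 mm (22 and 75 mm at the mouth). Between the posts 57 mm stay open for fingers on both faces.
- tank_seat (a point): middle between the tank's grooves on their floor, 25 mm above the bench. A cassette goes straight down, side edges in the grooves, thickness along the tank's x (either face forward), only light friction; seated, its centre is 50 mm above this point and its glass ends 9 mm below the post tops.
Things that resemble listed ones, but are neither listed nor needed, are in the scene too. What is shaped like the part that bears blue_cassette_mid but red is not meant.

How it is judged:
On the way:
1. the blue-comb cassette stands upright in the slot of the loading stand, let go (x of blue_cassette_mid in the frame of stand between -0.005 and 0.005 m and y of blue_cassette_mid in the frame of stand between -0.02 and 0.02 m and z of blue_cassette_mid in the frame of stand between 0.058 and 0.066 m and angle between the x axis of blue_cassette_mid and the x axis of stand, either way round below 0.15 rad and angle between blue_cassette_mid's own z axis and vertical below 0.12 rad and contact force between the fingers and blue_cassette below 0.2 N), for 0.2 s.
At the end, for the whole second after the job is handed in: The blue-comb cassette stands in both grooves of the tank, down on their floor (centre 72 to 79 mm above the tank's underside, within 4 mm of the tank's middle along x and 5 mm along y), upright and square within 0.12 and 0.15 rad, at rest and released (x of blue_cassette_mid in the frame of tank between -0.004 and 0.004 m and y of blue_cassette_mid in the frame of tank between -0.005 and 0.005 m and z of blue_cassette_mid in the frame of tank between 0.072 and 0.079 m and angle between the x axis of blue_cassette_mid and the x axis of tank, either way round below 0.15 rad and angle between blue_cassette_mid's own z axis and vertical below 0.12 rad and contact force between the fingers and blue_cassette below 0.2 N and linear speed of blue_cassette below 0.01 m/s); the robot touches nothing.
It fails at once if the fingers squeeze the blue-comb cassette with more than 100 N in all (contact force between the fingers and blue_cassette above 100 N).
It fails at once if the blue-comb cassette is pressed on rack, stand or tank with more than 30 N (contact force between blue_cassette and rack above 30 N or contact force between blue_cassette and stand above 30 N or contact force between blue_cassette and tank above 30 N).
It fails at once if the blue-comb cassette is dropped or laid flat (height (world z) of blue_cassette_mid below 0.045 m or angle between blue_cassette_mid's own z axis and vertical above 0.7 rad).
It fails at once if the white-comb or the orange-comb cassette is shifted by more than 12 mm or tipped (distance of any of white_cassette_mid, orange_cassette_mid from where it was at the start of the episode above 0.012 m or angle between any of white_cassette_mid, orange_cassette_mid's own z axis and vertical above 0.25 rad).
It also fails if it takes over 67 s, if anything falls off the work surface, if the arm or the gripper's body presses on something with over 40 N, if the wrist force passes 120 N, or if a joint passes its speed limit or range.

### The arm

A 7-joint arm with a two-finger parallel gripper is mounted at the origin on the work surface; the furniture and walls round the work are solid. World frame = base frame: x ahead of the robot, y to its left, z up, the work surface at z = 0. Lengths are in m, angles in rad, forces in N, time in s.
With the tool pointing down it reaches from about 0.4 to 0.9 m from the base axis. Payload 5.5 kg.
Tool frame: the origin (TCP) lies midway between the tips of the shut fingers; the grasp point (between the pads) lies 19 mm behind it; z points along the fingers, y is the line along which they close (so a half turn about z gives the same grasp; the last joint's range is limited). The gripper opens to 85 mm and grips with 20 to 120 N. Pads are 22 mm wide; open, the fingers measure 114 mm over their backs; the gripper's body (76 mm by 85 mm) begins 54 mm behind the grasp point. The pads swing forward as they close: fully open they stand 13 mm farther back than shut.
Start: joints at [-0.964, 0.501, -0.427, 1.55, 0.221, 1.138, -0.21], TCP at [0.219, 0.612, 0.231] pointing down, gripper open.
Joint ranges: [-2.88, 2.88], [-0.31, 2.03], [-1.54, 1.56], [0.2, 2.42], [-1.41, 4.55], [0.19, 2.02], [-2.57, 2.57]. Speed limits (rad/s): [2.57, 2.57, 3.14, 3.14, 3.14, 3.14, 3.14].

### API

Orientations are given as a 3x3 rotation matrix whose columns are the frame's x, y, z axes.
In Python, from plant import get_obs, get_image, camera_params, finish_job, cut_out, pinpoint gives the robot as it stands.
- The arm moves only by the tool apply_moves, never from a script. Its argument "plan" is one flat list of numbers, 5 for each row, row after row: the shift along the tool's x, y, z each as a share of 20 cm, from -1 to 1, then the turn about the tool's z as a share of pi rad, from -1 to 1, then the opening, from -1 (shut) to 1 (fully open). A call has 1 to 12 rows; each row shifts and turns the commanded pose from where the row before left it, along the tool's axes as they then stand; what a row does not reach is not made up. A row lasts 1/10 s, in which the tool goes at most 50 mm and 8.59 degrees, less where a joint would pass 70% of its speed; a pose out of reach is approached as far as the arm can. A call with a number of a shift or a turn outside -1 to 1 is refused whole. A call with a gripper value outside its range is refused whole. The fingers move at their own pace and stop on an object; "newtons" is the grip in N (left out, the last holds). Time passes only in rows, so rows that do not move let the fingers close. It gives the time, the measured TCP pose, the force, the opening and the grip force at its end, in the units of the state.
- get_obs(): the state, without advancing time (a new reading comes with each control period).
- get_image(name): name is "scene" or "top" or "wrist"; returns (picture, depth): 400x640x3 uint8, blue, green, red; 400x640 float32, m along the optical axis (not along the pixel's ray), 0 where there is no reading.
- camera_params(name): a dict with "K" (3x3 intrinsics, pixels), "R" (3x3) and "t" (3): a world point X has camera coordinates R X + t; the wrist camera has in their place "mount" (4x4, takes a point from camera to tool coordinates, whose origin is the TCP and whose axes are the flange's). Camera axes: x right, y down, z forward; pixel columns grow to the right and rows downward; lengths in m; the calibration is good to about 2 mm. A picture is of the moment at which its call begins: read the wrist's pose just before it. camera_params takes no time and is no camera call.
- finish_job(): hands the job in; it is judged then, once.
Trained networks look in the newest picture that a camera, given by its name, has taken for a name from the list of things; names that differ only in an ending like _2 or _b are one class to them, and where a whole thing is asked for, a point or a joint stands for the part that bears it (a point fixed in the world has none). Each returns a list of dicts, best first, with "conf" (0 to 1); they miss things now and then, are a little off and sometimes report something else, mostly with a low value. They report only what shows in the picture. A call takes as long as a camera call. They do not tell look-alikes from the thing itself.
- cut_out(camera, name): "region" (400x640 bool, what is visible of it) and "position" ([row, column] in pixels, amid what is visible of it).
- pinpoint(camera, name): "position" ([row, column] in pixels: a listed point, or the origin of a listed thing).
The state is a dict: "t": time; "qpos": joint angles; "joint_velocities": joint speeds; "effort": joint torques, N m; "eef_pos": TCP position; "orientation": TCP orientation; "ft_force": force on the tool from outside, world axes, zero at the start; "wrist_torque": the same for the moment, N m; "finger_gap": finger opening in m; "grip_force": force on a finger pad.
Only numpy, scipy, OpenCV 4.12 (cv2) and the standard library are available. Lean on these libraries where they do the work, as an engineer would, in place of code of your own. Each camera call takes 0.05 s, during which the arm holds its last target. There are 200 camera calls.

## Working session

There is one attempt and no reset: what is moved stays moved. The work goes in short steps, Python scripts to look and compute and a tool call to move; the robot and the scene stay as the last step left them, time stands still between calls to the robot, and variables do not carry over. Pictures are saved under pics/ and viewed, at most 13 in all, crops included, and the job is handed in when it is done.

Besides the shell and the picture viewer there is one more tool, called after "Call:" as name(argument=value, ...) on one line, values as JSON. apply_moves: Moves the arm, as the interface text tells. Shift numbers are shares of 20 cm and turn numbers shares of pi rad, none past 1 either way. Its arguments: {"type":"object","properties":{"plan":{"type":"array"},"newtons":{"type":"number"}},"required":["plan"]}

```bash
mkdir -p pics; cat > h.py <<'E'
import numpy as np, cv2
from plant import *
def cam(name):
    c=camera_params(name); K=np.array(c["K"])
    if "mount" in c:
        o=get_obs(); T=np.eye(4); T[:3,:3]=np.array(o["orientation"]).reshape(3,3); T[:3,3]=o["eef_pos"]
        M=T@np.array(c["mount"]); return K,M[:3,:3],M[:3,3]
    R=np.array(c["R"]); return K,R.T,-R.T@np.array(c["t"])
def ray(C,p):
    K,R,o=C; d=R@np.linalg.inv(K)@np.array([p[1],p[0],1.]); return o,d
def at_z(C,p,z):
    o,d=ray(C,p); return o+d*(z-o[2])/d[2]
def at_depth(C,p,D):
    o,d=ray(C,p); return o+d*D
def proj(C,X):
    K,R,o=C; q=K@(R.T@(np.array(X)-o)); return q[1]/q[2],q[0]/q[2]
def cloud(C,D):
    K,R,o=C; v,u=np.mgrid[:400,:640]
    d=np.stack([u,v,np.ones_like(u)],-1)@np.linalg.inv(K).T@R.T
    return o+d*D[...,None]
E
python3 - <<'E'
from h import *
np.set_printoptions(precision=4,suppress=True)
o=get_obs(); print(o)
for n in ["scene","top"]:
    C=cam(n); im,D=get_image(n); cv2.imwrite(f"pics/{n}0.png",im); np.savez(f"{n}0.npz",im=im,D=D)
    print(n,"cam at",C[2],"z axis",C[1][:,2])
    for k in ["blue_cassette_mid","white_cassette_mid","orange_cassette_mid","rack","stand","stand_seat","tank","tank_seat"]:
        for r in pinpoint(n,k)[:3]:
            p=r["position"]; z={"stand_seat":.012,"tank_seat":.025,"rack":0,"stand":0,"tank":0}.get(k,.058)
            print(k,round(r["conf"],2),np.round(p,1),at_z(C,p,z))
E
```

```text
{'t': 0.0, 'qpos': array([-0.9638,  0.5019, -0.4268,  1.5515,  0.2208,  1.1382, -0.2103]), 'joint_velocities': array([-0.0008,  0.0007, -0.0009,  0.0002, -0.0003,  0.0009,  0.0005]), 'effort': array([  0.0003, -56.9519,  -5.8161, -28.0933,   0.0107,   0.012 ,
         0.    ]), 'eef_pos': array([0.2189, 0.6113, 0.2302]), 'orientation': array([[-0.9415,  0.337 , -0.0007],
       [ 0.337 ,  0.9415, -0.0018],
       [ 0.0001, -0.0019, -1.    ]]), 'ft_force': array([-0.5732, -1.0094,  0.5001]), 'wrist_torque': array([ 0.023 ,  0.0164, -0.0277]), 'grip_force': 0.0, 'finger_gap': 0.08560780923398499}
scene cam at [ 0.1076 -0.8156  0.8606] z axis [ 0.3088  0.653  -0.6915]
blue_cassette_mid 0.94 [286.3 417.3] [ 0.5362 -0.4254  0.058 ]
blue_cassette_mid 0.67 [279.9 345.6] [ 0.3938 -0.3387  0.058 ]
white_cassette_mid 0.84 [288.7 397.1] [ 0.4902 -0.4109  0.058 ]
orange_cassette_mid 0.75 [285.1 406.7] [ 0.5157 -0.4121  0.058 ]
rack 0.58 [305.1 403.1] [ 0.5057 -0.4266  0.    ]
stand 0.95 [240.  339.1] [ 0.4591 -0.1806  0.    ]
stand_seat 0.55 [235.7 345.7] [ 0.4775 -0.1835  0.012 ]
tank 0.57 [146.6 302. ] [0.5349 0.2553 0.    ]
tank_seat 0.88 [138.5 300. ] [0.5347 0.2703 0.025 ]
top cam at [ 0.3007 -0.0418  1.3337] z axis [ 0.1462  0.0008 -0.9893]
blue_cassette_mid 0.57 [180.2 445.4] [ 0.5376 -0.4088  0.058 ]
blue_cassette_mid 0.55 [230.1 423.3] [ 0.3928 -0.335   0.058 ]
white_cassette_mid 0.7 [198.5 446.9] [ 0.4832 -0.4094  0.058 ]
orange_cassette_mid 0.68 [189.3 450. ] [ 0.5102 -0.4204  0.058 ]
rack 0.91 [192.2 445.1] [ 0.5111 -0.422   0.    ]
stand 0.61 [209.7 365.8] [ 0.4639 -0.1773  0.    ]
stand_seat 0.79 [210.1 366.4] [ 0.4612 -0.1778  0.012 ]
tank 0.56 [197.6 223.9] [0.5132 0.2553 0.    ]
tank_seat 0.93 [194.3 222.8] [0.5194 0.2531 0.025 ]
```

View pics/scene0.png

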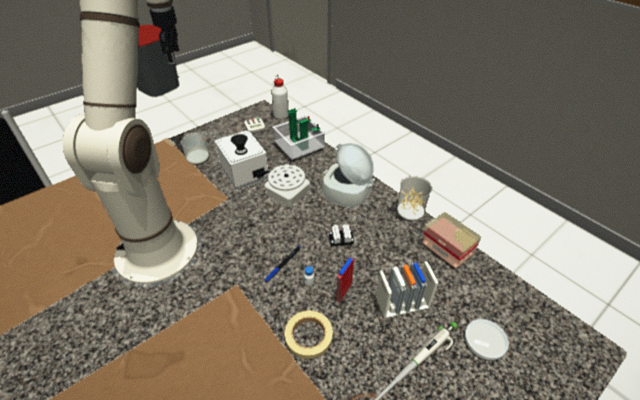

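```bash
python3 - <<'E'
import cv2
im=cv2.imread("pics/top0.png"); cv2.imwrite("pics/top_crop.png",cv2.resize(im[120:270,170:490],None,fx=2.5,fy=2.5,interpolation=cv2.INTER_CUBIC))
E
```

```text
(no output)
```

View pics/top_crop.png

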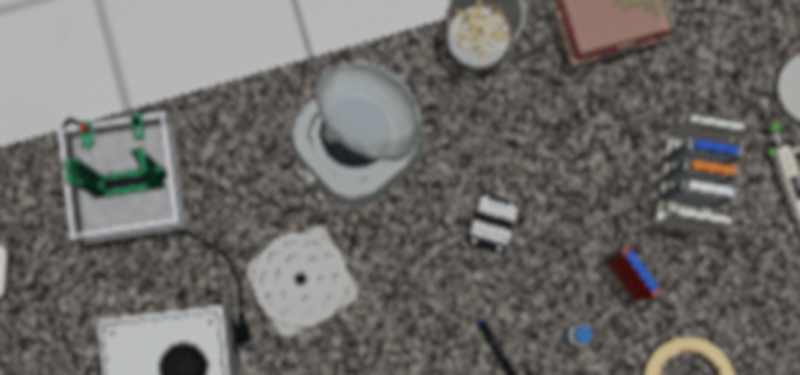

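The scene picture shows two blue-comb candidates: one at about (270,420) in the rack's far-x slot, next to the orange and white ones, and a red-bodied one standing free at (280,346). The rack one fits, because the description rules out red and asks for the one in the rack. The stand is at (235,342), and the tank with green posts is at (130,302). Next I'll get yaws and better positions from depth.

```bash
cat >> h.py <<'E'
def yawrect(P):
    (c,s,a)=cv2.minAreaRect((P[:,:2]*1000).astype(np.float32)); return np.array(c),np.array(s),a
def rows(target,psi,n=None):
    """tool-axis shift shares to world target, and turn share to tool-x yaw psi"""
    o=get_obs(); R=np.array(o["orientation"]).reshape(3,3); p=np.array(o["eef_pos"])
    s=R.T@(np.array(target)-p)/0.2; cur=np.arctan2(R[1,0],R[0,0])
    t=-((psi-cur+np.pi)%(2*np.pi)-np.pi)/np.pi
    print("t",round(o["t"],2),"pos",p.round(4),"psi",round(cur,4),"total shift shares",s.round(4),"turn",round(t,4),"q7",o["qpos"][6].round(2),"f",np.round(o["ft_force"],1),"gap",round(o["finger_gap"],4))
E
python3 - <<'E'
from h import *
np.set_printoptions(precision=4,suppress=True)
for n in ["top","scene"]:
    d=np.load(f"{n}0.npz"); im,D=d["im"],d["D"]; C=cam(n); P=cloud(C,D); hsv=cv2.cvtColor(im,cv2.COLOR_BGR2HSV)
    x,y,z=P[...,0],P[...,1],P[...,2]
    rk=(np.hypot(x-.51,y+.42)<.09)
    for nm,h0,h1 in [("blue",105,130),("orange",5,20)]:
        m=rk&(hsv[...,0]>=h0)&(hsv[...,0]<=h1)&(hsv[...,1]>120)&(z>.105)
        if m.sum()>8: print(n,nm,m.sum(),np.median(P[m],0),yawrect(P[m]))
    for nm,m in [("rack",rk&(z>.095)),("stand",(np.hypot(x-.46,y+.18)<.06)&(z>.028)&(z<.05)),
        ("post",(np.hypot(x-.52,y-.255)<.08)&(hsv[...,0]>60)&(hsv[...,0]<90)&(hsv[...,1]>100)&(z>.115)),
        ("trough",(np.hypot(x-.52,y-.255)<.11)&(z>.062)&(z<.08))]:
        print(n,nm,m.sum(),np.median(P[m],0),yawrect(P[m]))
E
python3 -c "
from plant import *;print(camera_params('wrist'))"
```

```text
top blue 65 [ 0.5312 -0.4235  0.1162] (array([ 531.5528, -423.5997]), array([48.9748,  9.97  ]), 79.4038314819336)
top orange 70 [ 0.5082 -0.4179  0.1159] (array([ 509.2822, -417.8472]), array([45.6266, 10.9355]), 79.15524291992188)
top rack 482 [ 0.5088 -0.416   0.1091] (array([ 509.3406, -417.0478]), array([ 64.1435, 116.2973]), 78.0873794555664)
top stand 171 [ 0.4671 -0.1781  0.0342] (array([ 466.5607, -178.3488]), array([45.914 , 45.3426]), 71.68687438964844)
top post 84 [0.5218 0.2913 0.1307] (array([524.9694, 258.3292]), array([26.1906, 86.8628]), 7.627081394195557)
top trough 525 [0.5357 0.26   0.0744] (array([528.1887, 260.5674]), array([135.5638, 128.0061]), 7.388906955718994)
scene blue 91 [ 0.5304 -0.4247  0.1151] (array([ 531.4449, -420.3304]), array([56.5717,  9.2043]), 78.44822692871094)
scene orange 99 [ 0.5065 -0.4199  0.1154] (array([ 507.5064, -418.477 ]), array([49.1716,  9.2919]), 76.91626739501953)
scene rack 801 [ 0.5054 -0.4231  0.1064] (array([ 507.6353, -418.1782]), array([ 67.5844, 116.3207]), 78.18939971923828)
scene stand 158 [ 0.4671 -0.1822  0.0322] (array([ 464.9272, -180.2133]), array([50.0492, 45.2318]), 71.86060333251953)
scene post 80 [0.5229 0.2199 0.1258] (array([523.3748, 255.6852]), array([28.9614, 90.3737]), 9.824498176574707)
scene trough 410 [0.5249 0.2317 0.0708] (array([525.1644, 257.2635]), array([134.5972, 130.6485]), 7.755078315734863)
{'K': array([[313.78171442,   0.        , 321.09565254],
       [  0.        , 313.78171442, 202.70361827],
       [  0.        ,   0.        ,   1.        ]]), 'mount': array([[-9.90164587e-04, -9.61704977e-01, -2.74084944e-01,
         6.99151782e-02],
       [ 9.99999398e-01, -8.22601639e-04, -7.26285428e-04,
         2.38553664e-04],
       [ 4.73009587e-04, -2.74085498e-01,  9.61705213e-01,
        -1.43999965e-01],
       [ 0.00000000e+00,  0.00000000e+00,  0.00000000e+00,
         1.00000000e+00]])}
```

Call:
apply_moves(plan=[-0.1,-0.06,-0.15,0,1,-0.19,-0.11,-0.05,0,1,-0.19,-0.11,-0.05,0,1,-0.19,-0.11,-0.05,0,1,-0.19,-0.11,-0.05,0,1,-0.19,-0.11,-0.05,0,1,-0.19,-0.11,-0.05,0,1,-0.19,-0.11,-0.05,0,1,-0.19,-0.11,-0.05,0,1,-0.19,-0.11,-0.05,0,1], newtons=25)

```text
t: 1.9
eef_pos: [0.49, 0.2907, 0.3521]
orientation: [[-0.942, 0.337, 0.001], [0.337, 0.942, 0.0], [-0.0, 0.001, -1.0]]
ft_force: [0.2, 0.2, 0.4]
finger_gap: 0.0856
grip_force: 0.0
```

Call:
apply_moves(plan=[-0.065,-0.18,0,0,1,-0.065,-0.18,0,0,1,-0.065,-0.18,0,0,1,-0.065,-0.18,0,0,1,-0.065,-0.18,0,0,1,-0.065,-0.18,0,0,1,-0.065,-0.18,0,0,1,-0.065,-0.18,0,0,1,-0.065,-0.18,0,0,1,-0.065,-0.18,0,0,1,-0.065,-0.18,0,0,1,-0.065,-0.18,0,0,1])

```text
t: 3.1
eef_pos: [0.4902, -0.1685, 0.3516]
orientation: [[-0.942, 0.337, 0.001], [0.337, 0.942, -0.0], [-0.001, 0.0, -1.0]]
ft_force: [0.5, 0.9, -0.4]
finger_gap: 0.0854
grip_force: 0.0
```

```bash
cat > look.py <<'E'
from h import *
np.set_printoptions(precision=4,suppress=True)
def look(fn):
    C=cam("wrist"); im,D=get_image("wrist"); cv2.imwrite(f"pics/{fn}.png",im); P=cloud(C,D); return C,im,D,P,cv2.cvtColor(im,cv2.COLOR_BGR2HSV)
E
python3 - <<'E'
from look import *
C,im,D,P,hsv=look("w_stand")
x,y,z=P[...,0],P[...,1],P[...,2]
near=np.hypot(x-.465,y+.18)<.06
for lo,hi in [(.028,.034),(.034,.042),(.008,.016),(.028,.042)]:
    m=near&(D>0)&(z>lo)&(z<hi); print(lo,m.sum(), m.sum()>10 and (np.median(P[m],0),yawrect(P[m])))
for k in ["stand","stand_seat"]:
    for r in pinpoint("wrist",k)[:2]: print(k,r["conf"],r["position"],at_z(C,r["position"],.012 if k!="stand" else 0))
rows((.532,-.4224,.30),np.radians(168.5))
E
```

```text
0.028 331 (array([ 0.4656, -0.177 ,  0.0325]), (array([ 465.4846, -176.6225]), array([46.3511, 43.9354]), 70.60494995117188))
0.034 369 (array([ 0.4614, -0.1764,  0.036 ]), (array([ 465.2269, -176.7458]), array([45.6881, 37.1543]), 73.72549438476562))
0.008 558 (array([ 0.4637, -0.1754,  0.0133]), (array([ 465.4431, -176.5421]), array([45.4765, 63.498 ]), 72.04752349853516))
0.028 700 (array([ 0.464 , -0.1766,  0.0342]), (array([ 465.4846, -176.6225]), array([46.3511, 43.9354]), 70.60494995117188))
stand 0.95 [144.6, 308.1] [ 0.462  -0.1799 -0.    ]
stand_seat 0.56 [146.8, 310.3] [ 0.4653 -0.1771  0.012 ]
t 3.25 pos [ 0.4897 -0.1702  0.3513] psi 2.792 total shift shares [-0.6306 -1.1123  0.2574] turn -0.0474 q7 1.51 f [ 0.2  0.1 -0.9] gap 0.0858
```

View pics/w_stand.png

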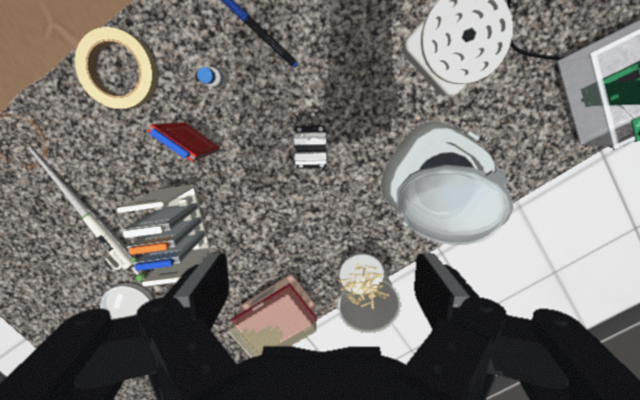

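Call:
apply_moves(plan=[-0.105,-0.185,0.05,0,1,-0.105,-0.185,0.05,0,1,-0.105,-0.185,0.05,0,1,-0.105,-0.185,0.05,0,1,-0.105,-0.185,0.05,0,1,-0.105,-0.185,0.05,-0.025,1,0,0,0,-0.022,1,0,0,0,0,1])

```text
t: 4.05
eef_pos: [0.5343, -0.4181, 0.2898]
orientation: [[-0.981, 0.195, -0.001], [0.195, 0.981, 0.002], [0.002, 0.002, -1.0]]
ft_force: [-0.1, 0.3, 0.5]
finger_gap: 0.0854
grip_force: 0.0
```

```bash
python3 - <<'E'
from look import *
C,im,D,P,hsv=look("w_rack")
x,y,z=P[...,0],P[...,1],P[...,2]
rk=(np.hypot(x-.51,y+.42)<.09)&(D>0)
for nm,h0,h1 in [("blue",105,130),("orange",5,20)]:
    m=rk&(hsv[...,0]>=h0)&(hsv[...,0]<=h1)&(hsv[...,1]>120)&(z>.11)&(z<.125)
    print(nm,m.sum(),np.median(P[m],0),yawrect(P[m]))
m=rk&(z>.10)&(z<.111); print("rack",m.sum(),yawrect(P[m]))
b=cut_out("wrist","blue_cassette_mid"); print([(r["conf"],r["position"]) for r in b])
cv2.imwrite("pics/crop_blue.png",cv2.resize(im[60:300,150:490],None,fx=2,fy=2))
rows((.532,-.4224,.061),np.radians(168.5))
E
```

```text
blue 404 [ 0.5317 -0.4219  0.1172] (array([ 531.6115, -421.0645]), array([48.5186,  8.9204]), 78.94219207763672)
orange 427 [ 0.5084 -0.4168  0.1172] (array([ 508.3179, -416.7485]), array([48.6348,  8.4508]), 78.68525695800781)
rack 1459 (array([ 508.5394, -416.206 ]), array([ 63.8164, 114.9717]), 78.36082458496094)
[(0.67, [173.8, 316.4]), (0.64, [31.5, 376.3])]
t 4.15 pos [ 0.5353 -0.4165  0.2913] psi 2.946 total shift shares [ 0.0111 -0.0339  1.1513] turn 0.0016 q7 2.06 f [ 0.1 -0.1  0.1] gap 0.0855
```

View pics/crop_blue.png

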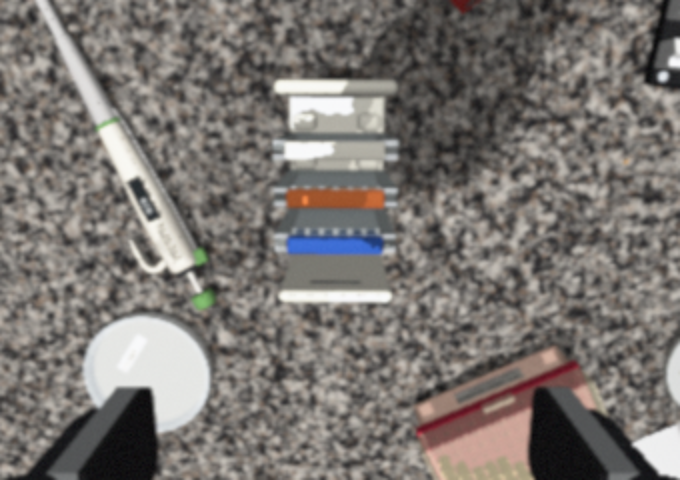

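The crop shows the blue comb at crop (335,244), in a rack slot between the orange comb and the end panel. Its body is clear glass, so this is the right one. Descending.

Call:
apply_moves(plan=[0.014,-0.027,0.1,0,1,0,0,0.2,0,1,0,0,0.2,0,1,0,0,0.2,0,1,0,0,0.2,0,1,0,0,0.1,0,1,0,0,0.1,0,1,0,0,0.08,0,1,0,0,0,0,1])

```text
t: 5.05
eef_pos: [0.53, -0.4207, 0.0534]
orientation: [[-0.981, 0.194, -0.002], [0.194, 0.981, 0.003], [0.003, 0.002, -1.0]]
ft_force: [-0.3, 0.7, 0.9]
finger_gap: 0.0853
grip_force: 0.0
```

Call:
apply_moves(plan=[0,0,0,0,0.6,0,0,0,0,0.5,0,0,0,0,0.4,0,0,0,0,0.4,0,0,0,0,0.3,0,0,0,0,0.3,0,0,0,0,0.3], newtons=25)

```text
t: 5.75
eef_pos: [0.5316, -0.4234, 0.057]
orientation: [[-0.981, 0.195, 0.002], [0.195, 0.981, -0.001], [-0.003, -0.0, -1.0]]
ft_force: [0.1, 2.8, 6.8]
finger_gap: 0.0636
grip_force: 27.5
```

Call:
apply_moves(plan=[0,0,-0.03,0,0.3,0,0,-0.05,0,0.3,0,0,-0.07,0,0.3,0,0,-0.1,0,0.3,0,0,-0.15,0,0.3,0,0,-0.15,0,0.3,0,0,-0.15,0,0.3,0,0,-0.15,0,0.3,0,0,-0.1,0,0.3,0,0,0,0,0.3])

```text
t: 6.75
eef_pos: [0.5318, -0.4251, 0.2505]
orientation: [[-0.981, 0.195, 0.006], [0.195, 0.981, -0.005], [-0.007, -0.004, -1.0]]
ft_force: [-0.3, -0.3, -1.2]
finger_gap: 0.0639
grip_force: 28.4
```

```bash
python3 - <<'E'
from look import *
rows((.4654,-.1766,.20),np.radians(162))
get_image("scene");im,D=get_image("scene"); cv2.imwrite("pics/lift.png",cv2.resize(im[130:330,300:520],None,fx=3,fy=3))
E
```

```text
t 6.75 pos [ 0.5318 -0.4251  0.2505] psi 2.945 total shift shares [0.5701 1.1548 0.2444] turn 0.0374 q7 2.07 f [-0.3 -0.3 -1.2] gap 0.0639
```

View pics/lift.png

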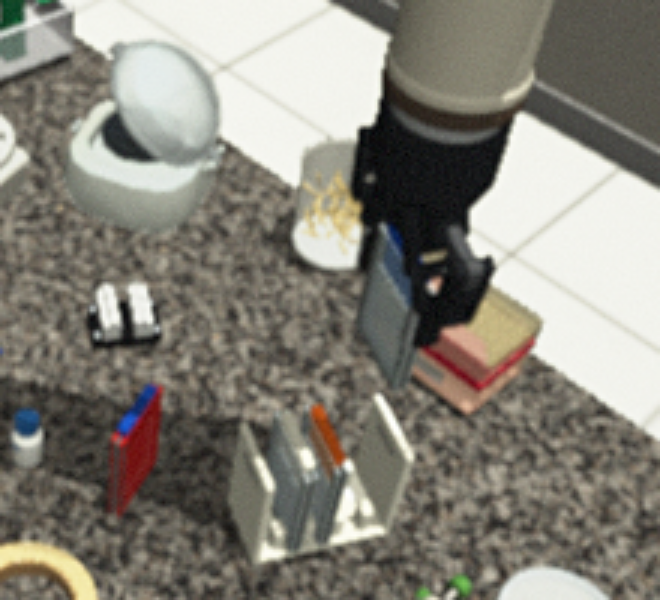

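Call:
apply_moves(plan=[0.0405,0.0825,0,0,0.3,0.0815,0.165,0,0,0.3,0.0815,0.165,0,0,0.3,0.0815,0.165,0,0,0.3,0.0815,0.165,0,0,0.3,0.0815,0.165,0,0,0.3,0.0815,0.165,0.0,0,0.3,0.0405,0.0825,0.1,0.02,0.3,0,0,0.15,0.0174,0.3,0,0,0.15,0,0.3,0,0,0.1,0,0.3,0,0,0,0,0.3])

```text
t: 8.05
eef_pos: [0.4596, -0.1732, 0.1412]
orientation: [[-0.951, 0.308, -0.009], [0.308, 0.951, 0.003], [0.009, -0.0, -1.0]]
ft_force: [-0.9, -0.4, -1.4]
finger_gap: 0.0637
grip_force: 28.4
```

```bash
python3 - <<'E'
from look import *
rows((.4654,-.1766,.061),np.radians(162))
C,im,D,P,hsv=look("w_over")
m=(hsv[...,0]>=105)&(hsv[...,0]<=130)&(hsv[...,1]>120)&(hsv[...,2]>50)
x,y,z=P[...,0],P[...,1],P[...,2]
m&=(np.hypot(x-.465,y+.177)<.06)&(z>.1)
print(m.sum(),np.median(P[m],0), yawrect(P[m]), np.percentile(P[m][:,2],[5,95]))
rows((.4654,-.1766,.061),np.radians(162))
E
```

```text
t 8.05 pos [ 0.4596 -0.1732  0.1412] psi 2.8281 total shift shares [-0.0364 -0.0073  0.4009] turn 0.0002 q7 1.6 f [-0.9 -0.4 -1.4] gap 0.0637
4474 [ 0.4576 -0.1726  0.2012] (array([ 453.8138, -171.2384]), array([49.1946, 23.1431]), 71.44331359863281) [0.1962 0.2028]
t 8.1 pos [ 0.4612 -0.1738  0.1431] psi 2.828 total shift shares [-0.0269 -0.0067  0.4101] turn 0.0002 q7 1.6 f [ 0.3 -0.1 -1.3] gap 0.0637
```

View pics/w_over.png

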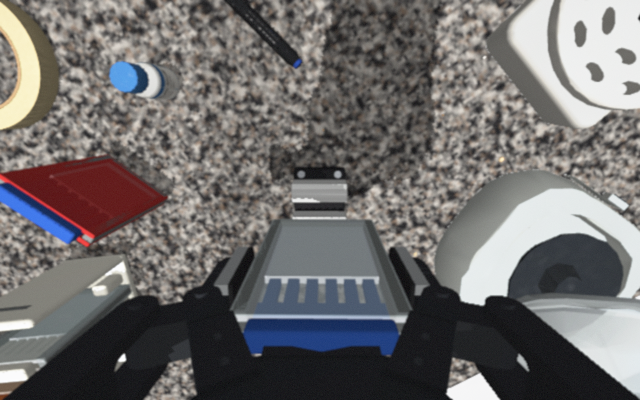

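The wrist picture shows the cassette hanging between the fingers (face at rows 220–320, cols 245–400) and the near jaw of the stand at (190,320). I'll fit the face plane to get its tilt and offset from the slot.

```bash
cat > face.py <<'E'
from look import *
from scipy.optimize import least_squares
def face(P,D,r0,r1,c0,c1):
    Q=P[r0:r1,c0:c1].reshape(-1,3)[(D[r0:r1,c0:c1]>0).ravel()]
    for _ in range(4):
        c=Q.mean(0); n=np.linalg.svd(Q-c,full_matrices=False)[2][2]; d=(Q-c)@n; k=abs(d)<max(2*d.std(),.0005)
        if k.all(): break
        Q=Q[k]
    return c,n*np.sign(n[0]),d.std(),len(Q)
E
python3 - <<'E'
from face import *
C,im,D,P,hsv=look("w_over2")
c,n,s,N=face(P,D,230,275,280,360); print("face c",c,"n",n,"std",s,N)
print("tilt",np.degrees(np.arcsin(n[2])),"yaw",np.degrees(np.arctan2(n[1],n[0])))
# centre plane pos at bottom z: edges
m=D[150:225,320]; print([ (r,P[r,320].round(4)) for r in range(170,240,4)])
S=np.array([.4654,-.1766]); ax=np.array([np.cos(np.radians(-18)),np.sin(np.radians(-18))]); ay=np.array([-ax[1],ax[0]])
for zz in (.092,.142,.192):
    # point on face at z nearest along ay=0
    A=np.array([[n[0],n[1]],[ay[0],ay[1]]]); b=np.array([n@c-n[2]*zz, ay@S]); f=np.linalg.solve(A,b)
    print(zz,"centre plane x rel. slot (mm)",((f-S)@ax+.005)*1000)
rows((.4654,-.1766,.061),np.radians(162))
E
```

```text
face c [ 0.4564 -0.173   0.1446] n [ 0.9502 -0.3115 -0.0103] std 0.00022561259761317906 3369
tilt -0.5911621658141983 yaw -18.150430419571485
[(170, array([ 0.4395, -0.1677,  0.0128])), (174, array([ 0.4429, -0.1689,  0.0122])), (178, array([ 0.4443, -0.1693,  0.0236])), (182, array([ 0.4459, -0.1698,  0.0321])), (186, array([ 0.4491, -0.1708,  0.0323])), (190, array([ 0.4513, -0.1715,  0.0371])), (194, array([ 0.4548, -0.1727,  0.0355])), (198, array([ 0.459, -0.174,  0.032])), (202, array([ 0.4673, -0.1768,  0.0127])), (206, array([ 0.4706, -0.1779,  0.014 ])), (210, array([ 0.472 , -0.1783,  0.0216])), (214, array([ 0.472 , -0.1783,  0.0333])), (218, array([ 0.4752, -0.1793,  0.0339])), (222, array([ 0.4559, -0.1727,  0.1034])), (226, array([ 0.4564, -0.1729,  0.1091])), (230, array([ 0.4561, -0.1727,  0.1168])), (234, array([ 0.4568, -0.1729,  0.1214])), (238, array([ 0.4563, -0.1727,  0.1287]))]
0.092 centre plane x rel. slot (mm) -5.209561160718866
0.142 centre plane x rel. slot (mm) -4.693654765154925
0.192 centre plane x rel. slot (mm) -4.17774836959108
t 8.15 pos [ 0.4626 -0.1743  0.1445] psi 2.8278 total shift shares [-0.0183 -0.0065  0.4173] turn 0.0001 q7 1.6 f [ 0.5 -0.4 -1.4] gap 0.0635
```

Call:
apply_moves(plan=[-0.012,-0.006,0.06,0,0.3,0,0,0.06,0,0.3,0,0,0.06,0,0.3,0,0,0.04,0,0.3,0,0,0,0,0.3,0,0,0,0,0.3,0,0,0,0,0.3])

```text
t: 8.85
eef_pos: [0.4659, -0.1765, 0.1016]
orientation: [[-0.951, 0.308, 0.001], [0.308, 0.951, -0.0], [-0.001, 0.0, -1.0]]
ft_force: [0.3, 0.5, -1.8]
finger_gap: 0.0634
grip_force: 28.5
```

```bash
cat > chk.py <<'E'
from face import *
S=np.array([.4654,-.1766]); ax=np.array([np.cos(np.radians(-18)),np.sin(np.radians(-18))]); ay=np.array([-ax[1],ax[0]])
for i in range(2):
    rows((.4654,-.1766,.061),np.radians(162))
    C,im,D,P,hsv=look(f"w_x{i}")
    c,n,s,N=face(P,D,232,275,280,360)
    A=np.array([[n[0],n[1]],[ay[0],ay[1]]]); 
    for zz in (.05,.10):
        f=np.linalg.solve(A,np.array([n@c-n[2]*zz, ay@S])); print("cassette mid x at z",zz,round(((f-S)@ax+.005)*1000,2),"mm rel slot; tilt",np.degrees(np.arcsin(n[2])).round(2),"yaw",np.degrees(np.arctan2(n[1],n[0])).round(2),"std",s)
    m=(np.abs(P[...,2]-.034)<.004)&(np.hypot(P[...,0]-S[0],P[...,1]-S[1])<.05)&(D>0)
    q=(P[m][:,:2]-S)@ax; q=np.sort(q)*1000; print("jaw px",len(q),np.percentile(q,[1,50,99]), "near jaw inner edge",q[q<2].max() if (q<2).any() else None)
E
python3 chk.py
```

```text
t 8.85 pos [ 0.4659 -0.1765  0.1016] psi 2.828 total shift shares [ 0.0022 -0.0012  0.2031] turn 0.0002 q7 1.61 f [ 0.3  0.5 -1.8] gap 0.0634
cassette mid x at z 0.05 0.43 mm rel slot; tilt -0.23 yaw -18.13 std 0.00022634876736811097
cassette mid x at z 0.1 0.63 mm rel slot; tilt -0.23 yaw -18.13 std 0.00022634876736811097
jaw px 1401 [-22.1364 -15.9341  -7.0578] near jaw inner edge -6.757414201895461
t 8.9 pos [ 0.4659 -0.1765  0.1017] psi 2.828 total shift shares [ 0.0025 -0.0013  0.2036] turn 0.0002 q7 1.61 f [-0.2 -0.3 -0.8] gap 0.0635
cassette mid x at z 0.05 0.48 mm rel slot; tilt -0.23 yaw -18.15 std 0.00022374387775424704
cassette mid x at z 0.1 0.67 mm rel slot; tilt -0.23 yaw -18.15 std 0.00022374387775424704
jaw px 1407 [-22.1501 -15.9012  -6.8193] near jaw inner edge -6.593121332368004
```

Call:
apply_moves(plan=[0.002,0,0.04,0,0.3,0,0,0.04,0,0.3,0,0,0.04,0,0.3,0,0,0.04,0,0.3,0,0,0.02,0,0.3,0,0,0.01,0,0.3,0,0,0,0,0.3,0,0,0,0,0.3])

```text
t: 9.75
eef_pos: [0.4652, -0.1763, 0.0634]
orientation: [[-0.951, 0.308, 0.0], [0.308, 0.951, -0.0], [-0.0, -0.0, -1.0]]
ft_force: [0.2, -0.2, -1.5]
finger_gap: 0.0637
grip_force: 28.5
```

```bash
sed -i 's/232,275/236,280/' chk.py; python3 chk.py
```

```text
t 9.75 pos [ 0.4652 -0.1763  0.0634] psi 2.828 total shift shares [-0.0013 -0.001   0.0119] turn 0.0002 q7 1.62 f [ 0.2 -0.2 -1.5] gap 0.0637
cassette mid x at z 0.05 -0.09 mm rel slot; tilt -0.24 yaw -18.13 std 0.00023128558637107734
cassette mid x at z 0.1 0.12 mm rel slot; tilt -0.24 yaw -18.13 std 0.00023128558637107734
jaw px 2559 [-22.134  -14.2316  -4.8213] near jaw inner edge -4.51533365527308
t 9.8 pos [ 0.4653 -0.1763  0.0635] psi 2.8279 total shift shares [-0.001  -0.0012  0.0125] turn 0.0002 q7 1.62 f [ 0.4 -0.9 -2.3] gap 0.0633
cassette mid x at z 0.05 -0.05 mm rel slot; tilt -0.25 yaw -18.2 std 0.0002284395760633101
cassette mid x at z 0.1 0.17 mm rel slot; tilt -0.25 yaw -18.2 std 0.0002284395760633101
jaw px 2551 [-22.1555 -14.3657  -4.741 ] near jaw inner edge -4.29209283415308
```

Centred and no contact. Lowering the last couple of mm in small steps.

Call:
apply_moves(plan=[0,0,0.005,0,0.3,0,0,0.005,0,0.3,0,0,0,0,0.3,0,0,0,0,0.3])

```text
t: 10.25
eef_pos: [0.4651, -0.1762, 0.0613]
orientation: [[-0.951, 0.309, -0.0], [0.309, 0.951, 0.0], [0.0, 0.0, -1.0]]
ft_force: [0.1, -0.6, -1.2]
finger_gap: 0.0639
grip_force: 28.5
```

Call:
apply_moves(plan=[0,0,0.005,0,0.3,0,0,0.003,0,0.3,0,0,0,0,0.3,0,0,0,0,0.3])

```text
t: 10.65
eef_pos: [0.4656, -0.1763, 0.0609]
orientation: [[-0.951, 0.309, 0.001], [0.309, 0.951, -0.0], [-0.001, 0.0, -1.0]]
ft_force: [-1.9, 1.3, 10.3]
finger_gap: 0.064
grip_force: 29.4
```

Call:
apply_moves(plan=[0,0,-0.003,0,0.3,0,0,0,0,1,0,0,0,0,1,0,0,0,0,1,0,0,0,0,1,0,0,0,0,1,0,0,0,0,1])

```text
t: 11.35
eef_pos: [0.4651, -0.1762, 0.0602]
orientation: [[-0.951, 0.308, -0.0], [0.308, 0.951, 0.0], [0.0, -0.0, -1.0]]
ft_force: [-0.9, 0.2, 0.2]
finger_gap: 0.0856
grip_force: 0.0
```

```bash
python3 chk.py | tail -3; python3 - <<'E'
from look import *
C,im,D,P,hsv=look("w_rel")
E
```

```text
cassette mid x at z 0.05 -0.06 mm rel slot; tilt -0.06 yaw -18.15 std 0.00022960418884195987
cassette mid x at z 0.1 -0.01 mm rel slot; tilt -0.06 yaw -18.15 std 0.00022960418884195987
jaw px 2642 [-22.2025 -14.3649  -4.6984] near jaw inner edge -4.14540262919615
```

View pics/w_rel.png

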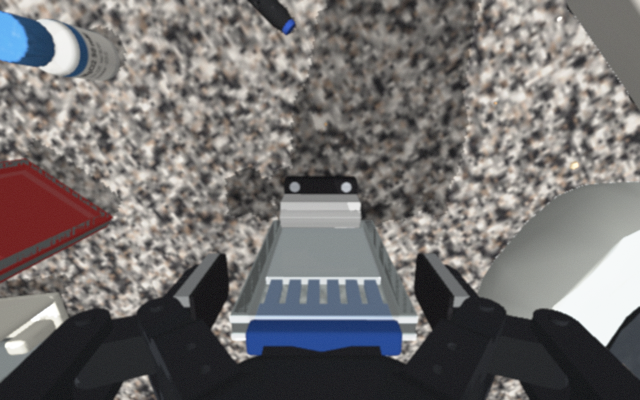

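Parked upright in the slot and released: tilt 0.06°, centred. Next I'll rise, turn 90°, and look at the tank with the empty gripper.

Call:
apply_moves(plan=[0,0,-0.05,0,1,0,0,-0.1,0,1,0,0,-0.15,0,1,0,0,-0.2,0,1,0,0,-0.2,0.046,1,0,0,-0.2,0.046,1,0,0,-0.2,0.046,1,0,0,-0.2,0.046,1,0,0,-0.2,0.046,1,0,0,0,0.046,1,0,0,0,0.046,1,0,0,0,0.046,1])

```text
t: 12.7
eef_pos: [0.4649, -0.1762, 0.3615]
orientation: [[-0.095, 0.995, 0.001], [0.995, 0.095, -0.0], [-0.0, 0.001, -1.0]]
ft_force: [0.4, -0.0, -0.2]
finger_gap: 0.0852
grip_force: 0.0
```

Call:
apply_moves(plan=[0,0,0,0.046,1,0,0,0,0.046,1,0,0,0,0.04,1,0.2,-0.044,0,0,1,0.2,-0.044,0,0,1,0.2,-0.044,0,0,1,0.2,-0.044,0,0,1,0.2,-0.044,0,0,1,0.2,-0.044,0,0,1,0.2,-0.044,0,0,1,0.2,-0.044,0,0,1,0.2,-0.044,0,0,1])

```text
t: 13.9
eef_pos: [0.5005, 0.192, 0.3612]
orientation: [[0.309, 0.951, 0.001], [0.951, -0.309, 0.0], [0.0, 0.001, -1.0]]
ft_force: [0.7, -0.1, -0.2]
finger_gap: 0.0856
grip_force: 0.0
```

Call:
apply_moves(plan=[0,0,0,0,1,0,0,0,0,1,0,0,0,0,1])

```text
t: 14.2
eef_pos: [0.5009, 0.1892, 0.3606]
orientation: [[0.31, 0.951, 0.0], [0.951, -0.31, -0.001], [-0.001, 0.0, -1.0]]
ft_force: [-0.1, -0.1, -0.7]
finger_gap: 0.0858
grip_force: 0.0
```

```bash
python3 - <<'E'
from look import *
rows((.465,-.1766,.30),np.radians(72))
C,im,D,P,hsv=look("w_tank")
x,y,z=P[...,0],P[...,1],P[...,2]
g=(hsv[...,0]>55)&(hsv[...,0]<95)&(hsv[...,1]>90)&(D>0)&(np.hypot(x-.525,y-.257)<.09)
for lo,hi in [(.128,.140),(.115,.14)]:
    m=g&(z>lo)&(z<hi); print("posts",m.sum(),np.percentile(P[m][:,2],[5,95]),yawrect(P[m]))
m=(D>0)&(np.hypot(x-.525,y-.257)<.11)&(z>.066)&(z<.078); print("rim",m.sum(),yawrect(P[m]))
np.savez("wt.npz",im=im,P=P,D=D)
for k in ["tank","tank_seat"]:
    for r in pinpoint("wrist",k)[:2]: print(k,r["conf"],r["position"],at_z(C,r["position"],.025 if k!="tank" else 0))
E
```

```text
t 14.2 pos [0.5009 0.1892 0.3606] psi 1.2557 total shift shares [-1.7945  0.3963  0.3045] turn -0.0003 q7 -0.74 f [-0.1 -0.1 -0.7] gap 0.0858
posts 485 [0.1287 0.1351] (array([526.0916, 261.8144]), array([29.4502, 88.7247]), 7.190359115600586)
posts 638 [0.1202 0.135 ] (array([526.0916, 261.8144]), array([29.4502, 88.7247]), 7.190359115600586)
rim 2443 (array([527.463 , 261.6115]), array([134.1043, 127.6907]), 7.3779215812683105)
tank 0.81 [106.2, 318.9] [0.5221 0.2662 0.    ]
tank_seat 0.62 [106.4, 322.5] [0.527  0.2637 0.025 ]
```

View pics/w_tank.png

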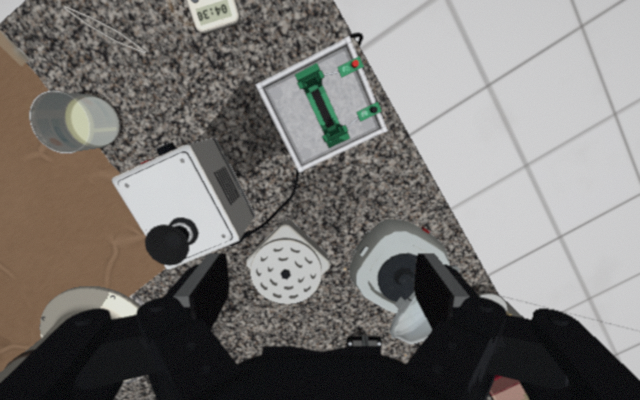

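Tank: posts centred at about (0.526, 0.262), yaw 7.3°; in the picture they run from (75,310) to (140,335), and they agree with the rim. Going back over the stand.

Call:
apply_moves(plan=[-0.2,0.044,0,0,1,-0.2,0.044,0,0,1,-0.2,0.044,0,0,1,-0.2,0.044,0,0,1,-0.2,0.044,0,0,1,-0.2,0.044,0,0,1,-0.2,0.044,0,0,1,-0.2,0.044,0.1,0,1,-0.195,0.044,0.2,0,1,0,0,0.2,0,1,0,0,0,0,1,0,0,0,0,1])

```text
t: 15.55
eef_pos: [0.4655, -0.1705, 0.2654]
orientation: [[0.309, 0.951, -0.001], [0.951, -0.309, 0.001], [0.0, -0.001, -1.0]]
ft_force: [0.2, 0.8, 0.5]
finger_gap: 0.0854
grip_force: 0.0
```

```bash
cat > comb.py <<'E'
from look import *
def comb(fn):
    C,im,D,P,hsv=look(fn)
    x,y,z=P[...,0],P[...,1],P[...,2]
    m=(hsv[...,0]>=105)&(hsv[...,0]<=130)&(hsv[...,1]>120)&(hsv[...,2]>50)&(np.hypot(x-.465,y+.177)<.06)&(z>.113)&(z<.13)
    c,s,a=yawrect(P[m]); print("comb",m.sum(),np.median(P[m],0),c,s,a)
    rows((c[0]/1000,c[1]/1000,.066),np.radians(72))
    rows((.4653,-.1764,.066),np.radians(72))
E
python3 -c "
from comb import *
comb('w_comb'); comb('w_comb2')"
```

```text
comb 414 [ 0.466  -0.1742  0.1214] [ 465.6528 -175.2376] [50.0283  8.5774] 72.49332427978516
t 15.6 pos [ 0.4668 -0.1704  0.2666] psi 1.2579 total shift shares [-0.0251  0.0005  1.0028] turn 0.0004 q7 0.02 f [0.1 0.3 0.7] gap 0.0855
t 15.6 pos [ 0.4668 -0.1704  0.2666] psi 1.2579 total shift shares [-0.0312  0.0006  1.0028] turn 0.0004 q7 0.02 f [0.1 0.3 0.7] gap 0.0855
comb 441 [ 0.4661 -0.1742  0.1212] [ 465.99   -174.9767] [49.5275  7.7541] 71.89311981201172
t 15.65 pos [ 0.4673 -0.1704  0.2671] psi 1.2584 total shift shares [-0.0245 -0.0025  1.0057] turn 0.0006 q7 0.02 f [ 0.3 -0.1  0.1] gap 0.0854
t 15.65 pos [ 0.4673 -0.1704  0.2671] psi 1.2584 total shift shares [-0.0324 -0.0036  1.0057] turn 0.0006 q7 0.02 f [ 0.3 -0.1  0.1] gap 0.0854
```

Call:
apply_moves(plan=[-0.03,-0.001,0.2,0,1,0,0,0.2,0,1,0,0,0.2,0,1,0,0,0.2,0,1,0,0,0.1,0,1,0,0,0.06,0,1,0,0,0.04,0,1,0,0,0,0,1,0,0,0,0,1,0,0,0,0,1])

```text
t: 16.65
eef_pos: [0.465, -0.1766, 0.0662]
orientation: [[0.308, 0.951, 0.002], [0.951, -0.308, -0.001], [0.0, 0.002, -1.0]]
ft_force: [0.5, -0.1, 0.1]
finger_gap: 0.0853
grip_force: 0.0
```

```bash
python3 -c "
from comb import *
comb('w_comb3')"
```

```text
comb 2523 [ 0.469  -0.1654  0.1213] [ 468.243  -167.8496] [35.5348  8.5074] 72.44622802734375
t 16.7 pos [ 0.4648 -0.1766  0.0661] psi 1.2572 total shift shares [0.047  0.0031 0.0003] turn 0.0002 q7 0.12 f [ 0.2 -0.4 -0.2] gap 0.0854
t 16.7 pos [ 0.4648 -0.1766  0.0661] psi 1.2572 total shift shares [0.0018 0.0023 0.0003] turn 0.0002 q7 0.12 f [ 0.2 -0.4 -0.2] gap 0.0854
```

Call:
apply_moves(plan=[0,0.0025,0,0,0,0,0,0,0,0,0,0,0,0,0,0,0,0,0,-0.3,0,0,0,0,-0.5,0,0,0,0,-0.6,0,0,0,0,-0.6,0,0,0,0,-0.6], newtons=20)

```text
t: 17.5
eef_pos: [0.4642, -0.1765, 0.0649]
orientation: [[0.308, 0.951, -0.0], [0.951, -0.308, 0.0], [-0.0, -0.0, -1.0]]
ft_force: [-0.8, -0.5, -0.5]
finger_gap: 0.0171
grip_force: 0.0
```

```bash
python3 -c "
from comb import *
comb('w_comb4')"
```

```text
comb 2573 [ 0.4693 -0.1648  0.1212] [ 468.5316 -167.253 ] [34.1382  8.8108] 71.24140167236328
t 17.55 pos [ 0.4643 -0.1765  0.0649] psi 1.2572 total shift shares [ 0.0504  0.0061 -0.0056] turn 0.0002 q7 0.12 f [-0.3  1.2  0.3] gap 0.017
t 17.55 pos [ 0.4643 -0.1765  0.0649] psi 1.2572 total shift shares [ 0.0019  0.0048 -0.0056] turn 0.0002 q7 0.12 f [-0.3  1.2  0.3] gap 0.017
```

View pics/w_comb4.png

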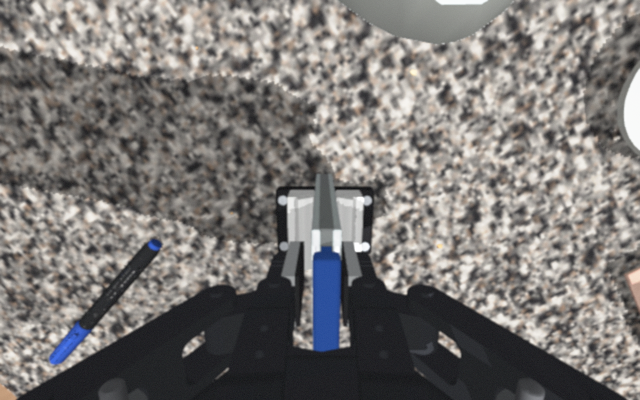

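The fingers straddle the cassette (comb at column 326, pads at about 298 and 348), so it's nearly centred. I'll nudge 0.8 mm and close.

Call:
apply_moves(plan=[0,0.004,0,0,-0.6,0,0,0,0,-0.65,0,0,0,0,-0.7,0,0,0,0,-0.75,0,0,0,0,-0.8,0,0,0,0,-0.85,0,0,0,0,-0.9,0,0,0,0,-0.9], newtons=25)

```text
t: 18.35
eef_pos: [0.4651, -0.1767, 0.0649]
orientation: [[0.308, 0.951, 0.0], [0.951, -0.308, 0.0], [0.0, 0.0, -1.0]]
ft_force: [-0.1, -0.7, -0.1]
finger_gap: 0.0098
grip_force: 25.9
```

Call:
apply_moves(plan=[0,0,-0.03,0,-0.9,0,0,-0.05,0,-0.9,0,0,-0.08,0,-0.9,0,0,-0.12,0,-0.9,0,0,-0.18,0,-0.9,0,0,-0.18,0,-0.9,0,0,-0.18,0,-0.9,0,0,-0.18,0,-0.9,0,0,-0.18,0,-0.9,0,0,-0.15,0,-0.9,0,0,-0.12,0,-0.9,0,0,0,0,-0.9])

```text
t: 19.55
eef_pos: [0.4662, -0.1774, 0.3592]
orientation: [[0.309, 0.951, 0.007], [0.951, -0.309, -0.002], [0.001, 0.007, -1.0]]
ft_force: [0.3, -0.2, -1.6]
finger_gap: 0.0098
grip_force: 25.8
```

```bash
python3 - <<'E'
from h import *
np.set_printoptions(precision=4,suppress=True)
rows((.5263,.2617,.36),np.radians(97.3))
E
```

```text
t 19.55 pos [ 0.4662 -0.1774  0.3592] psi 1.2569 total shift shares [ 2.1809 -0.3922 -0.0055] turn -0.1405 q7 0.02 f [ 0.3 -0.2 -1.6] gap 0.0098
```

Call:
apply_moves(plan=[0.1,-0.018,0,0,-0.9,0.18,-0.032,0,0,-0.9,0.19,-0.034,0,0,-0.9,0.19,-0.034,0,0,-0.9,0.19,-0.034,0,0,-0.9,0.19,-0.034,0,0,-0.9,0.19,-0.034,0,0,-0.9,0.19,-0.034,0,0,-0.9,0.19,-0.034,0,0,-0.9,0.19,-0.034,0,0,-0.9,0.19,-0.034,0,0,-0.9,0.19,-0.036,0,0,-0.9])

```text
t: 20.75
eef_pos: [0.5241, 0.263, 0.3536]
orientation: [[0.309, 0.951, -0.002], [0.951, -0.309, -0.001], [-0.002, -0.002, -1.0]]
ft_force: [0.7, 0.1, 0.4]
finger_gap: 0.0099
grip_force: 25.8
```

Call:
apply_moves(plan=[0,0,0,-0.035,-0.9,0,0,0,-0.035,-0.9,0,0,0,-0.035,-0.9,0,0,0,-0.0355,-0.9,0,0,0.1,0,-0.9,0,0,0.15,0,-0.9,0,0,0.1,0,-0.9,0,0,0,0,-0.9,0,0,0,0,-0.9,0,0,0,0,-0.9])

```text
t: 21.75
eef_pos: [0.5255, 0.2625, 0.2861]
orientation: [[-0.127, 0.992, 0.001], [0.992, 0.127, 0.001], [0.001, 0.002, -1.0]]
ft_force: [0.3, -0.0, -1.6]
finger_gap: 0.0096
grip_force: 25.6
```

```bash
python3 - <<'E'
from look import *
rows((.5263,.2617,.078),np.radians(97.3))
C,im,D,P,hsv=look("w_t1")
x,y,z=P[...,0],P[...,1],P[...,2]
g=(hsv[...,0]>55)&(hsv[...,0]<95)&(hsv[...,1]>90)&(D>0)&(np.hypot(x-.526,y-.262)<.07)&(z>.128)&(z<.14)
print(g.sum(),yawrect(P[g]),np.median(P[g],0))
m=(hsv[...,0]>=105)&(hsv[...,0]<=130)&(hsv[...,1]>120)&(hsv[...,2]>50)&(D>0)&(z>.2)&(np.hypot(x-.526,y-.262)<.08)
print("comb",yawrect(P[m]),np.median(P[m],0))
np.savez("wt1.npz",im=im,P=P,D=D)
E
```

```text
t 21.75 pos [0.5255 0.2625 0.2861] psi 1.6986 total shift shares [-0.0051  0.0019  1.0406] turn 0.0001 q7 -0.43 f [ 0.3 -0.  -1.6] gap 0.0096
335 (array([525.5947, 266.2961]), array([27.7871, 80.8289]), 8.019461631774902) [0.5209 0.3011 0.1331]
comb (array([523.5892, 271.4137]), array([ 9.6009, 36.6612]), 5.044232368469238) [0.5234 0.2753 0.3424]
```

View pics/w_t1.png

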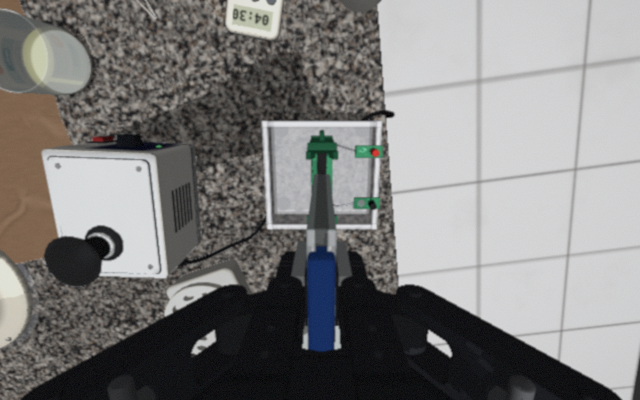

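Call:
apply_moves(plan=[-0.003,0.001,0.1,0,-0.9,0,0,0.12,0,-0.9,0,0,0.1,0,-0.9,0,0,0.04,0,-0.9,0,0,0,0,-0.9,0,0,0,0,-0.9])

```text
t: 22.4
eef_pos: [0.526, 0.2621, 0.2143]
orientation: [[-0.127, 0.992, 0.002], [0.992, 0.127, 0.001], [0.001, 0.002, -1.0]]
ft_force: [0.4, 0.1, -0.6]
finger_gap: 0.0097
grip_force: 25.7
```

```bash
cat > tk.py <<'E'
from look import *
a=np.radians(7.3); T=np.array([.5263,.2617]); ax=np.array([np.cos(a),np.sin(a)]); ay=np.array([-ax[1],ax[0]])
def tk(fn):
    rows((.5263,.2617,.078),np.radians(97.3))
    C,im,D,P,hsv=look(fn)
    x,y,z=P[...,0],P[...,1],P[...,2]; L=np.stack([(P[...,:2]-T)@ax,(P[...,:2]-T)@ay],-1)*1000
    g=(hsv[...,0]>55)&(hsv[...,0]<95)&(hsv[...,1]>90)&(D>0)&(np.hypot(x-T[0],y-T[1])<.07)
    for lo,hi in [(.128,.14)]:
        m=g&(z>lo)&(z<hi)&(L[...,1]>25); print("far post x,y ranges in tank frame",np.percentile(L[m],[1,50,99],axis=0).tolist(),m.sum(), "rect",cv2.minAreaRect(L[m].astype(np.float32)))
    # cassette near side edge: grey strip, z well above posts, at columns near 320
    m=(D>0)&(hsv[...,1]<90)&(abs(L[...,0])<12)&(L[...,1]>20)&(L[...,1]<40)&(z>.14)&(z<.28)
    for lo in np.arange(.15,.27,.03):
        k=m&(z>lo)&(z<lo+.03)
        if k.sum()>15: print("edge z",lo.round(2),k.sum(),np.percentile(L[k],[3,50,97],axis=0).round(1).tolist())
    cv2.imwrite(f"pics/{fn}_c.png",cv2.resize(im[100:350,220:420],None,fx=2.4,fy=2.4,interpolation=cv2.INTER_CUBIC))
E
python3 -c "
from tk import *
tk('w_t2')"
```

```text
t 22.4 pos [0.526  0.2621 0.2143] psi 1.6986 total shift shares [-0.0026 -0.0001  0.6813] turn 0.0001 q7 -0.44 f [ 0.4  0.1 -0.6] gap 0.0097
far post x,y ranges in tank frame [[-14.41965573858893, 29.817186443787772], [-0.4802719431705337, 39.73898011575337], [14.176741149104648, 45.06743368835108]] 574 rect ((-0.12862300872802734, 37.21586227416992), (28.79462432861328, 15.937901496887207), 0.1734982132911682)
edge z 0.15 77 [[-4.7, 33.8], [-0.5, 34.0], [4.0, 34.3]]
edge z 0.18 218 [[-4.8, 33.7], [-0.6, 34.0], [4.0, 34.3]]
edge z 0.21 405 [[-5.0, 33.6], [-0.6, 34.0], [4.2, 34.3]]
edge z 0.24 1203 [[-5.2, 25.8], [-0.3, 33.3], [4.3, 34.3]]
```

Cassette edge against the far post: about +1.4 mm too far along tool x, and −0.3 mm along tool y. I'll correct that and descend to the lead-ins.

Call:
apply_moves(plan=[-0.007,0.0015,0.03,0,-0.9,0,0,0.05,0,-0.9,0,0,0.03,0,-0.9,0,0,0.01,0,-0.9,0,0,0,0,-0.9,0,0,0,0,-0.9])

```text
t: 23.05
eef_pos: [0.5258, 0.2604, 0.1889]
orientation: [[-0.128, 0.992, -0.0], [0.992, 0.128, 0.0], [0.0, -0.0, -1.0]]
ft_force: [0.2, 0.6, -1.5]
finger_gap: 0.0099
grip_force: 25.7
```

```bash
python3 -c "
from tk import *
tk('w_t3')"
```

```text
t 23.05 pos [0.5258 0.2604 0.1889] psi 1.6987 total shift shares [0.0062 0.0034 0.5546] turn 0.0001 q7 -0.45 f [ 0.2  0.6 -1.5] gap 0.0099
far post x,y ranges in tank frame [[-14.72853923697897, 29.737568135094183], [-0.44131142373200627, 40.04101690907236], [13.969120672282589, 44.94120908936292]] 709 rect ((-0.38013172149658203, 37.26774215698242), (15.456014633178711, 28.965993881225586), 89.72972869873047)
edge z 0.15 202 [[-5.3, 32.1], [-1.1, 32.3], [3.5, 32.6]]
edge z 0.18 359 [[-5.4, 32.0], [-1.0, 32.3], [3.5, 32.6]]
edge z 0.21 1273 [[-5.6, 24.5], [-0.7, 31.9], [3.9, 32.6]]
```

View pics/w_t3_c.png

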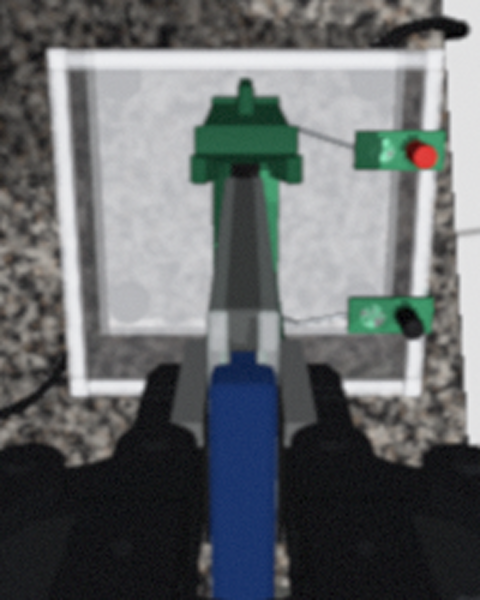

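The crop shows the cassette's edge lined up with the far post's groove mouth (crop (245,170)), maybe 0.5 mm to the left. I'll nudge it and enter the lead-ins.

Call:
apply_moves(plan=[0.001,0.003,0.02,0,-0.9,0,0,0.03,0,-0.9,0,0,0.03,0,-0.9,0,0,0.03,0,-0.9,0,0,0,0,-0.9,0,0,0,0,-0.9])

```text
t: 23.7
eef_pos: [0.5261, 0.2605, 0.1666]
orientation: [[-0.128, 0.992, -0.001], [0.992, 0.128, -0.0], [-0.0, -0.001, -1.0]]
ft_force: [0.8, -1.0, -1.4]
finger_gap: 0.0098
grip_force: 25.7
```

```bash
python3 -c "
from tk import *
tk('w_t4')"
```

```text
t 23.7 pos [0.5261 0.2605 0.1666] psi 1.6987 total shift shares [0.006  0.002  0.4429] turn 0.0001 q7 -0.45 f [ 0.8 -1.  -1.4] gap 0.0098
far post x,y ranges in tank frame [[-14.81602883113644, 29.77158450694104], [-0.1843203647252224, 39.947423886678784], [13.862907625440267, 44.84257770766127]] 884 rect ((-0.20041847229003906, 37.245628356933594), (29.450044631958008, 15.401069641113281), 0.07896736264228821)
edge z 0.15 312 [[-5.1, 32.0], [-0.7, 32.4], [3.9, 32.7]]
edge z 0.18 598 [[-5.1, 32.0], [-0.7, 32.4], [3.9, 32.7]]
edge z 0.21 791 [[-5.3, 24.1], [-0.3, 29.4], [4.3, 32.6]]
```

Call:
apply_moves(plan=[0,0.0015,0.02,0,-0.9,0,0,0.03,0,-0.9,0,0,0.03,0,-0.9,0,0,0.03,0,-0.9,0,0,0,0,-0.9])

```text
t: 24.25
eef_pos: [0.5257, 0.2601, 0.1436]
orientation: [[-0.127, 0.992, -0.002], [0.992, 0.127, -0.001], [-0.001, -0.002, -1.0]]
ft_force: [0.8, -1.0, -1.3]
finger_gap: 0.0097
grip_force: 25.7
```

Call:
apply_moves(plan=[0,0,0.03,0,-0.9,0,0,0.04,0,-0.9,0,0,0.04,0,-0.9,0,0,0.04,0,-0.9,0,0,0,0,-0.9])

```text
t: 24.75
eef_pos: [0.5255, 0.26, 0.1132]
orientation: [[-0.128, 0.992, -0.003], [0.992, 0.128, -0.001], [-0.001, -0.003, -1.0]]
ft_force: [0.5, -0.4, -2.1]
finger_gap: 0.0097
grip_force: 25.7
```

Call:
apply_moves(plan=[0,0,0.03,0,-0.9,0,0,0.04,0,-0.9,0,0,0.04,0,-0.9,0,0,0.025,0,-0.9,0,0,0.01,0,-0.9,0,0,0,0,-0.9,0,0,0,0,-0.9])

```text
t: 25.45
eef_pos: [0.5267, 0.2607, 0.0861]
orientation: [[-0.127, 0.992, 0.0], [0.992, 0.127, 0.0], [0.0, 0.0, -1.0]]
ft_force: [1.0, 0.9, -1.3]
finger_gap: 0.0099
grip_force: 25.8
```

Call:
apply_moves(plan=[0,0,0.012,0,-0.9,0,0,0.012,0,-0.9,0,0,0.006,0,-0.9,0,0,0,0,-0.9,0,0,0,0,-0.9])

```text
t: 25.95
eef_pos: [0.5266, 0.2606, 0.0799]
orientation: [[-0.127, 0.992, -0.0], [0.992, 0.127, -0.0], [0.0, -0.0, -1.0]]
ft_force: [0.0, 0.7, -0.9]
finger_gap: 0.0095
grip_force: 25.8
```

Call:
apply_moves(plan=[0,0,0.005,0,-0.9,0,0,0.003,0,-0.9,0,0,0,0,-0.9,0,0,0,0,-0.9])

```text
t: 26.35
eef_pos: [0.5265, 0.2606, 0.0783]
orientation: [[-0.128, 0.992, -0.0], [0.992, 0.128, 0.0], [0.0, -0.0, -1.0]]
ft_force: [-0.6, -0.2, -1.7]
finger_gap: 0.0099
grip_force: 25.8
```

Call:
apply_moves(plan=[0,0,0.003,0,-0.9,0,0,0.002,0,-0.9,0,0,0,0,-0.9,0,0,0,0,-0.9])

```text
t: 26.75
eef_pos: [0.5268, 0.2607, 0.078]
orientation: [[-0.127, 0.992, 0.0], [0.992, 0.127, 0.0], [0.0, 0.0, -1.0]]
ft_force: [-1.7, -1.2, 6.0]
finger_gap: 0.0098
grip_force: 26.8
```

Resting on the floor (6 N at the predicted height). Opening partway, then rising.

Call:
apply_moves(plan=[0,0,-0.002,0,-0.9,0,0,0,0,-0.6,0,0,0,0,-0.4,0,0,0,0,-0.2,0,0,0,0,-0.2,0,0,0,0,-0.2])

```text
t: 27.35
eef_pos: [0.5265, 0.2606, 0.0776]
orientation: [[-0.127, 0.992, -0.0], [0.992, 0.127, 0.0], [0.0, -0.0, -1.0]]
ft_force: [-0.0, 0.5, -1.0]
finger_gap: 0.0338
grip_force: 0.0
```

Call:
apply_moves(plan=[0,0,-0.03,0,-0.2,0,0,-0.06,0,-0.2,0,0,-0.1,0,-0.2,0,0,-0.15,0,-0.2,0,0,-0.2,0,-0.2,0,0,-0.2,0,-0.2,0,0,-0.2,0,-0.2,0,0,-0.1,0,-0.2,0,0,0,0,-0.2,0,0,0,0,-0.2,0,0,0,0,-0.2])

```text
t: 28.45
eef_pos: [0.5258, 0.2601, 0.2848]
orientation: [[-0.127, 0.992, -0.002], [0.992, 0.127, -0.001], [-0.001, -0.002, -1.0]]
ft_force: [-0.7, -1.1, -0.6]
finger_gap: 0.0342
grip_force: 0.0
```

```bash
python3 - <<'E'
from tk import *
rows((.5263,.2617,.3),np.radians(97.3))
C,im,D,P,hsv=look("w_fin")
x,y,z=P[...,0],P[...,1],P[...,2]
m=(hsv[...,0]>=105)&(hsv[...,0]<=130)&(hsv[...,1]>120)&(hsv[...,2]>50)&(D>0)&(z>.1)&(np.hypot(x-T[0],y-T[1])<.07)
L=np.stack([(P[m][:,:2]-T)@ax,(P[m][:,:2]-T)@ay],-1)*1000
print("comb",m.sum(),cv2.minAreaRect(L.astype(np.float32)),"z",np.percentile(P[m][:,2],[5,50,95]))
cv2.imwrite("pics/w_fin_c.png",cv2.resize(im[100:350,220:420],None,fx=2.4,fy=2.4,interpolation=cv2.INTER_CUBIC))
E
```

```text
t 28.45 pos [0.5258 0.2601 0.2848] psi 1.6986 total shift shares [ 0.0075  0.0032 -0.076 ] turn 0.0001 q7 -0.43 f [-0.7 -1.1 -0.6] gap 0.0342
comb 476 ((0.08927631378173828, 0.39437294006347656), (50.28582000732422, 8.971771240234375), 89.8175277709961) z [0.1261 0.1342 0.1354]
```

View pics/w_fin_c.png

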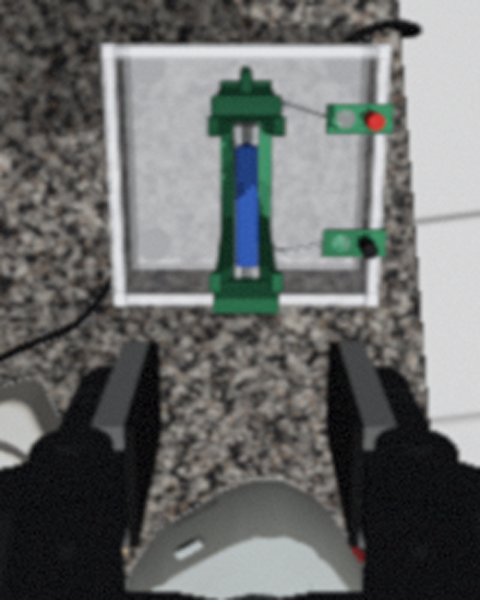

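The crop shows the cassette between both posts, with its comb at crop (245,205). It is centred within 0.4 mm, the comb top is at 0.134 m (0.133 expected when seated), and the gripper is clear. Handing in.

```bash
python3 -c "
from plant import *
print(finish_job())"
```

```text
the job is handed in; nothing more can be done
None
```

The blue-comb cassette was parked in the loading stand, re-gripped across its faces, and lowered to the tank floor in both grooves, where it was let go; the job was handed in at about 28.5 s (the judge's verdict was not shown).

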